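Click the marking lead-holder open and stand it at the billets

ROBOT

A 6-joint arm with a two-finger parallel gripper is mounted at the origin on the work surface. World frame = base frame: x ahead of the robot, y to its left, z up, the work surface at z = 0. Lengths are in m, angles in rad, forces in N, time in s.
With the tool pointing down it reaches from about 0.35 to 0.8 m from the base axis. Payload 7.3 kg.
Tool frame: the origin (TCP) lies on the mounting face of the last link; the fingertips stand bot.nose_length ahead of it and the grasp point (between the pads) lies 155 mm ahead of it (bot.nose_length is the distance from the TCP to the fingertips, in m); z points along the fingers, y is the line along which they close (so a half turn about z gives the same grasp; the last joint's range is limited). The gripper opens to 85 mm and grips with 20 to 120 N. Pads are 22 mm wide; open, the fingers measure 114 mm over their backs; the gripper's body (76 mm by 85 mm) begins 54 mm behind the grasp point. The pads swing forward as they close: fully open they stand 13 mm farther back than shut.
Start: joints at [0.963, 0.342, 1.524, -0, 1.275, -0.146], TCP at [0.234, 0.47, 0.405] pointing down, gripper open.
Joint ranges: [-2.53, 2.53], [-0.77, 2.02], [0.04, 2.7], [-1, 4.14], [0.28, 2.66], [-3.11, 3.11]. Speed limits (rad/s): [2.57, 2.57, 3.14, 3.14, 3.14, 3.14].

INTERFACE

Orientations are given as a rotation vector (axis times angle).
In Python, from cell import readout, capture, workorder, spot_in, masks_of, bot gives the robot as it stands.
- The arm moves only by the tool move_arm, never from a script. Its argument "targets" is a list of rows, each an object with "angular": the turn, a rotation vector about the tool's x, y, z scaled (see below), a list of three; "offset": the shift along the tool's x, y, z scaled (see below), a list of three; "hand": the closure, from -1 (fully open) to 1 (shut), so that 0 is half open. A call has 1 to 5 rows; each row shifts and turns the commanded pose from where the row before left it, along the tool's axes as they then stand; what a row does not reach is not made up. The controller multiplies each number of a shift by 0.02 m and each number of a turn by 0.08 rad. A row lasts 1/10 s, in which the tool goes at most 50 mm and 8.59 degrees, less where a joint would pass 70% of its speed; a pose out of reach is approached as far as the arm can. A call with a number of a shift or a turn outside -1 to 1 is refused whole. A call with a gripper value outside its range is refused whole. The fingers move at their own pace and stop on an object; "newtons" is the grip in N (left out, the last holds). Time passes only in rows, so rows that do not move let the fingers close. It gives the time, the measured TCP pose, the force, the opening and the grip force at its end, in the units of the state.
- readout.get_obs(): the state, without advancing time (a new reading comes with each control period).
- capture(name): name is "scene" or "top" or "wrist"; returns a dict with "color" (400x640x3 uint8, red, green, blue), "z_map" (400x640 float32, m along the optical axis (not along the pixel's ray), 0 where there is no reading), "fx", "fy", "cx", "cy" (pixels), "position" and "attitude" of the camera in the world. Camera axes: x right, y up, looking along -z (the intrinsics and any distortion apply to the point x, -y, -z); pixel columns grow to the right and rows downward; lengths in m; the calibration is good to about 2 mm. The wrist camera is an equidistant fisheye: a pixel r from the principal point sees the ray r / f radians off the axis. A picture is of the moment at which its call begins.
- workorder.hand_in(): hands the job in; it is judged then, once.
Trained networks look in a picture, given as the dict that the camera call returned (one of the last four; its "shot" number tells which), for a name from the list of things; names that differ only in an ending like _2 or _b are one class to them, and where a whole thing is asked for, a point or a joint stands for the part that bears it (a point fixed in the world has none). Each returns a list of dicts, best first, with "confidence" (0 to 1); they miss things now and then, are a little off and sometimes report something else, mostly with a low value. They report only what shows in the picture. A call takes as long as a camera call. They do not tell look-alikes from the thing itself.
- spot_in(thing, picture): "point" ([x, y, z] in m, in the coordinates of the camera as it stood for that picture, good to about 4 mm: the middle of the surface that is visible of it).
- masks_of(thing, picture): "region" (400x640 bool, what is visible of it).
The state is a dict: "clock": time; "q": joint angles; "dq": joint speeds; "effort": joint torques, N m; "eef_pos": TCP position; "eef_rot": TCP orientation; "contact_force": force on the tool from outside, world axes, zero at the start; "ft_torque": the same for the moment, N m; "grip_width": finger opening in m; "grasp_force": force on a finger pad.
Only numpy, scipy, OpenCV 4.12 (cv2) and the standard library are available. Lean on these libraries where they do the work, as an engineer would, in place of code of your own. Each camera call takes 0.05 s, during which the arm holds its last target. There are 200 camera calls.

TASK

Take the click lead-holder (the straight metal barrel with a push button on its lower end) out of its place in the two-place rest, hold it upright over the steel plate with its nose up, and press its end button straight down on the plate until the button is fully in, so that the lead comes out. Then lean it, nose up, in the single-place stand, down on the stand's foot, and let go; the button must stay in, and the awl and everything else on the bench must be left where it is.

Things in the scene. Friction and masses are not known exactly. Their poses are not given: they have to be found in the camera images.
- marker_mid (a point): Click lead-holder, about 100 g: straight aluminium barrel 20 mm in diameter, 115 mm long, two thin brass bands, dark cone nose at its upper end. This point: middle of the barrel, on its axis; z runs along it from button to nose. Starts in either place of the rest, button end low, leaning 40 deg from vertical; x then lies in the vertical plane of the lean.
- marker_rim (a point): Centre of the lead-holder's lower end face, 57.5 mm below marker_mid along the barrel. The dark steel push button, 10 mm in diameter, sticks out 16 mm from here (6 mm when fully in). Same axes as marker_mid.
- marker_nose (a point): End of the lead-holder's 15 mm cone nose, 72.5 mm beyond marker_mid on the barrel's axis. The lead is just showing there at first and stands out 10.5 mm with the button in. Same axes as marker_mid.
- marker_button (a joint): How far the lead-holder's end button is pushed in: 0 (out) to 0.010 m (fully in, against its stop). It moves stiffly (about 6 N), has no return spring, and stays where it is pushed. As it goes in, the lead comes 10 mm farther out of the nose.
- plate_top (a point): Steel plate 100 x 100 x 6 mm screwed flat on the bench; this point is the centre of its upper face, 6 mm above the bench top. Fixed.
- rest: Fixed wooden rest, base board 125 x 180 x 8 mm, origin on the bench top: two V troughs at y = +55 and -55 mm, for lead-holder and awl, leaning 40 deg from vertical, tops towards its +x (towards the robot). The barrel's end face stands on a foot at x = 0, 35 mm up, split so that the button hangs free. The V holds the lowest 55 mm of the barrel; the rest of it is free to grip.
- stand_seat (a point): Single-place stand, fixed, base 125 x 75 x 8 mm, with a trough and foot just like the rest's; open on the side of -x and up. This point is where marker_mid lies when the lead-holder is fully seated in the V and on the foot. Its frame is upright: z up, x the level direction (towards the robot) to which the seated barrel leans, 40 deg from vertical.
- stand_nose (a point): Where marker_nose lies when the lead-holder is fully seated in the stand, 72.5 mm up the lean from stand_seat. Same axes as stand_seat.
- awl_mid (a point): Bystander: the awl in the other place of the rest, a turned wooden handle (20 mm, bulging to 32 mm) with brass ferrule and steel spike up, 149 mm long in all. The point is on its axis 70 mm from its lower end.
- plane: Bystander: steel hand plane, 200 x 56 mm, about 90 mm tall. Origin: centre of its underside.
- dish: Bystander: round turquoise enamel dish of finished pegs, 144 mm across, 36 mm tall. Origin: centre of its underside.
- key: Bystander: round brass tuning key, 42 mm across, 44 mm tall, standing. Origin: centre of its underside.
- billets: Bystander: a stack of six square peg billets joined as one, 130 x 69 x 66 mm, long along its x. Origin: centre of its underside.
- mallet: Bystander: wooden mallet lying flat, 215 mm long, head 100 mm wide and 52 mm tall. Origin: on the bench under the joint of handle and head, handle towards its -x.
There are look-alikes about, which are no part of the job. Several things look just like the part that bears plate_top: the one meant starts farthest from the robot's base.

How it is judged:
On the way:
1. the lead-holder, held upright (within 15 deg) nose up, is pressed button-down on the steel plate until the button is fully in (value of joint marker_button above 0.0083 m and contact force between marker and plate above 2 N and contact force between the fingers and marker above 2 N and angle between marker_mid's own z axis and vertical below 0.26 rad and horizontal distance between marker_rim and plate_top below 0.065 m), for 0.05 s.
At the end, for the whole second after the job is handed in: The lead-holder rests released and still in the single-place stand, nose up: barrel middle within 10 mm and nose within 14 mm of their fully seated points, with its button still in (at least 7.5 of 10 mm) (value of joint marker_button above 0.0075 m and distance between marker_mid and stand_seat below 0.01 m and distance between marker_nose and stand_nose below 0.014 m and linear speed of marker below 0.02 m/s); the robot touches nothing.
It fails at once if the awl is moved more than 25 mm (distance of awl_mid from where it was at the start of the episode above 0.025 m).
It fails at once if a bystander (plane, dish, key, billets, mallet) is moved more than 25 mm (distance of any of plane, dish, key, billets, mallet from where it was at the start of the episode above 0.025 m).
It also fails if it takes over 45 s, if anything falls off the work surface, if the arm or the gripper's body presses on something with over 40 N, if the wrist force passes 120 N, or if a joint passes its speed limit or range.

## Working session

There is one attempt and no reset: what is moved stays moved. The work goes in short steps, Python scripts to look and compute and a tool call to move; the robot and the scene stay as the last step left them, time stands still between calls to the robot, and variables do not carry over. Pictures are saved under pics/ and viewed, at most 13 in all, crops included, and the job is handed in when it is done.

Besides the shell and the picture viewer there is one more tool, called as name([rows], argument=value, ...), one row to a line, values as JSON. move_arm: Moves the arm, as the interface text tells. Its arguments: {"type":"object","properties":{"targets":{"type":"array"},"newtons":{"type":"number"}},"required":["targets"]}

```bash
ls; mkdir -p pics; cat > h.py <<'E'
import numpy as np, cv2
from scipy.spatial.transform import Rotation as R
from cell import readout, capture, workorder, spot_in, masks_of, bot
def rot(a):
    a=np.array(a,float)
    return a if a.shape==(3,3) else (R.from_rotvec(a) if a.size==3 else R.from_quat(a)).as_matrix()
def w(p,c): return rot(c["attitude"])@np.array(p)+np.array(c["position"])
def cloud(c,m):
    v,u=np.nonzero(m&(c["z_map"]>0)); z=c["z_map"][v,u]
    P=np.c_[(u-c["cx"])/c["fx"]*z,-(v-c["cy"])/c["fy"]*z,-z]
    return P@rot(c["attitude"]).T+np.array(c["position"])
def px(p,c):
    q=rot(c["attitude"]).T@(np.array(p)-np.array(c["position"]))
    return (c["cx"]+c["fx"]*q[0]/-q[2], c["cy"]-c["fy"]*q[1]/-q[2])
def save(c,n,crop=None,s=1):
    im=c["color"][...,::-1]
    if crop: a,b,x,y=crop; im=im[b:y,a:x]
    cv2.imwrite("pics/"+n,cv2.resize(im,None,fx=s,fy=s,interpolation=cv2.INTER_CUBIC))
E
python3 - <<'E'
from h import *
np.set_printoptions(precision=3,suppress=True)
o=readout.get_obs(); print({k:np.round(v,3) for k,v in o.items()},bot.nose_length)
for n in("scene","top"):
    c=capture(n); save(c,n+".png"); print(n,c["position"],c["attitude"],c["fx"],c["cx"],c["cy"])
    for t in["marker_mid","plate_top","rest","stand_seat","awl_mid","plane","dish","key","billets","mallet"]:
        try:
            for d in spot_in(t,c):
                p=w(d["point"],c); print(t,round(d["confidence"],2),p,np.round(px(p,c)))
        except Exception as e: print(t,e)
E
```

```text
pics
{'clock': np.float64(0.0), 'q': array([ 0.963,  0.343,  1.525, -0.   ,  1.275, -0.146]), 'dq': array([ 0.003,  0.   ,  0.002,  0.002, -0.002,  0.   ]), 'effort': array([ -0.001, -43.368, -24.601,  -0.   ,   0.008,  -0.   ]), 'eef_pos': array([0.234, 0.47 , 0.404]), 'eef_rot': array([-0.719, -3.058,  0.002]), 'contact_force': array([-0.217,  0.184, -0.318]), 'ft_torque': array([ 0.046, -0.038, -0.006]), 'grasp_force': np.float64(0.0), 'grip_width': np.float64(0.085)} 0.1734
scene [ 1.032 -0.305  0.922] [0.571 0.354 1.038] 370.93739113638435 317.2931849089705 197.0178921566869
marker_mid 0.79 [0.496 0.273 0.089] [406. 163.]
plate_top 0.77 [ 0.332 -0.184  0.002] [248. 201.]
plate_top 0.71 [0.238 0.388 0.005] [385. 121.]
plate_top 0.56 [0.315 0.19  0.006] [350. 154.]
rest 0.68 [0.51  0.221 0.007] [390. 190.]
stand_seat 0.9 [ 0.535 -0.196  0.006] [271. 253.]
stand_seat 0.34 [0.386 0.034 0.046] [319. 177.]
awl_mid 0.72 [ 0.665 -0.439  0.038] [197. 335.]
awl_mid 0.63 [0.483 0.161 0.089] [372. 174.]
awl_mid 0.17 [0.491 0.275 0.089] [405. 162.]
plane 0.66 [ 0.663 -0.442  0.039] [195. 334.]
dish 0.98 [ 0.735 -0.006  0.018] [369. 280.]
key 0.57 [0.39  0.036 0.05 ] [320. 177.]
billets 0.72 [ 0.739 -0.239  0.042] [288. 321.]
mallet 0.85 [0.734 0.388 0.032] [485. 217.]
mallet 0.27 [0.484 0.164 0.092] [373. 173.]
top [ 0.38  -0.033  1.674] [ 0.062 -0.044 -1.546] 479.2816171048731 324.4656069547244 205.33775716180048
marker_mid 0.56 [0.487 0.276 0.094] [237. 203.]
plate_top 0.92 [0.543 0.014 0.006] [318. 191.]
plate_top 0.81 [ 0.325 -0.175  0.007] [371. 255.]
plate_top 0.6 [0.229 0.389 0.006] [207. 279.]
rest 0.64 [0.497 0.221 0.007] [258. 202.]
stand_seat 0.82 [ 0.522 -0.191  0.006] [376. 198.]
awl_mid 0.57 [0.475 0.167 0.109] [270. 207.]
plane 0.77 [ 0.635 -0.439  0.026] [449. 167.]
dish 0.96 [ 0.739 -0.007  0.027] [325. 134.]
billets 0.97 [ 0.723 -0.238  0.041] [392. 139.]
mallet 0.89 [0.721 0.397 0.047] [207. 136.]
```

View pics/scene.png

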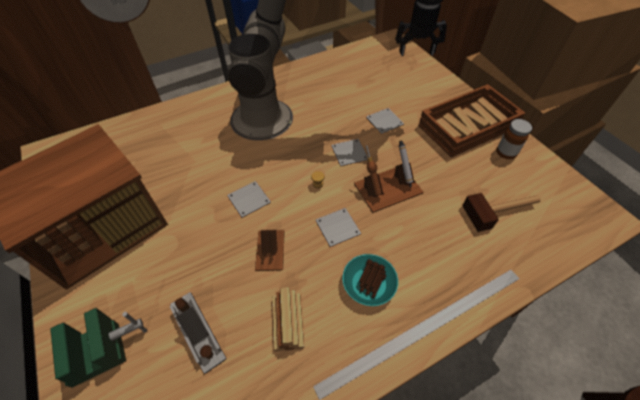

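View pics/top.png

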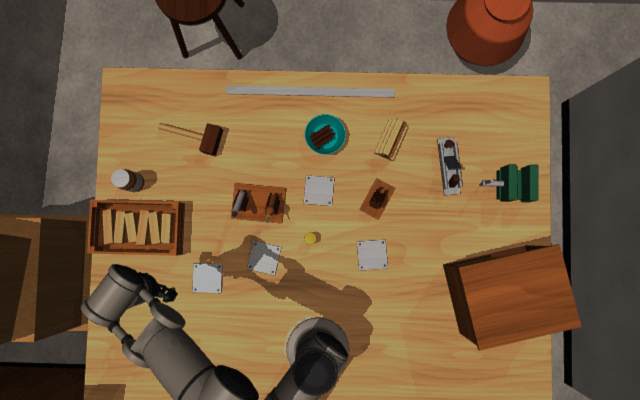

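The plate look-alikes in top.png are at (319,190), (372,255), (207,278) and (265,258). By position they are 0.54, 0.37, 0.45 and 0.37 m from the base. The one meant is (319,190), near (0.543,0.014), because it is farthest. The lead-holder is the grey barrel at top px (240,203) / scene (406,163), and the awl is beside it at top (270,207). The stand is at top (377,198). I'll confirm with one crop while measuring.

```bash
cat > m1.py <<'E'
from h import *
np.set_printoptions(precision=3,suppress=True)
for n in("scene","top"):
    c=capture(n)
    if n=="top": save(c,"crop.png",(220,160,420,240),4)
    for t in["marker_mid","rest","stand_seat","plate_top","awl_mid"]:
        for d in masks_of(t,c)[:4 if t=="plate_top" else 1]:
            P=cloud(c,d["region"]); 
            if len(P)<10: continue
            if t in("rest","stand_seat","plate_top"):
                zz=.006 if t=="plate_top" else .008
                B=P[abs(P[:,2]-zz)<.004]
                if len(B)<20: continue
                r=cv2.minAreaRect((B[:,:2]*1000).astype(np.float32)); print(n,t,round(d["confidence"],2),len(B),r, "height>25mm mean",P[P[:,2]>.025].mean(0) if (P[:,2]>.025).any() else "")
            else:
                m=np.median(P,0); P=P[np.linalg.norm(P-m,axis=1)<.1]; u,s,v=np.linalg.svd(P-P.mean(0)); a=v[0]*np.sign(v[0][2])
                print(n,t,round(d["confidence"],2),len(P),P.mean(0),"axis",a,"lean",np.degrees(np.arccos(a[2])),"az",np.degrees(np.arctan2(a[1],a[0])),"ext",((P-P.mean(0))@a).min(),((P-P.mean(0))@a).max())
E
python3 m1.py
```

```text
scene marker_mid 0.51 315 [0.493 0.274 0.084] axis [-0.634  0.042  0.772] lean 39.44125847045406 az 176.1676213942511 ext -0.07312289078942104 0.07040398182402158
scene rest 0.63 1180 ((498.06732177734375, 220.24749755859375), (180.33836364746094, 127.14693450927734), 85.93225860595703) height>25mm mean [0.501 0.204 0.047]
scene stand_seat 0.66 651 ((522.8998413085938, -194.1330108642578), (74.8641128540039, 126.98185729980469), 63.0643310546875) height>25mm mean [ 0.524 -0.193  0.051]
scene plate_top 0.93 802 ((329.1723937988281, -179.25584411621094), (102.38945770263672, 100.38206481933594), 6.392772197723389) height>25mm mean 
scene plate_top 0.85 610 ((308.5403137207031, 194.9122772216797), (101.10032653808594, 103.537109375), 77.89781951904297) height>25mm mean 
scene plate_top 0.74 491 ((234.9620361328125, 388.196533203125), (103.2337646484375, 102.35575103759766), 0.3491028845310211) height>25mm mean 
scene plate_top 0.64 978 ((548.1030883789062, 10.704559326171875), (100.8237075805664, 99.91429138183594), 86.65240478515625) height>25mm mean 
scene awl_mid 0.76 269 [0.487 0.16
[... 641 characters left out ...]
26.0370788574219, -179.45095825195312), (99.14726257324219, 100.41558074951172), 5.366392135620117) height>25mm mean 
top plate_top 0.94 589 ((232.52044677734375, 389.56756591796875), (99.91876220703125, 99.06580352783203), 1.295743465423584) height>25mm mean 
top plate_top 0.92 529 ((545.2692260742188, 10.304435729980469), (98.54448699951172, 99.9100570678711), 87.15187072753906) height>25mm mean 
top plate_top 0.65 569 ((305.59527587890625, 195.01251220703125), (99.68682861328125, 99.8477783203125), 78.25820922851562) height>25mm mean 
top awl_mid 0.71 162 [0.481 0.165 0.088] axis [-0.605  0.041  0.795] lean 37.323763094578 az 176.14755021046142 ext -0.0670027484250249 0.058843394008520115
```

View pics/crop.png

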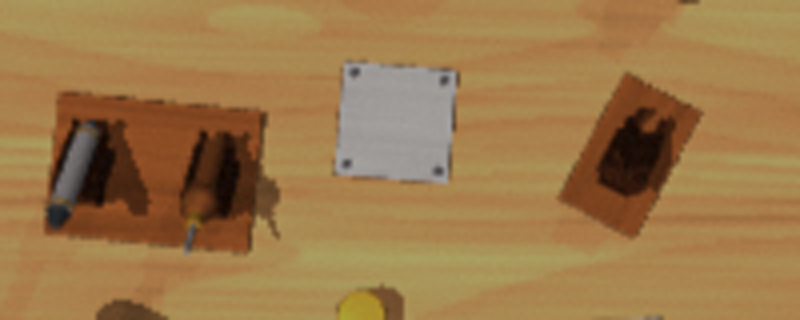

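The crop confirms it: the four-screw steel plate is at crop (397,122), the lead-holder is the grey barrel with dark nose at (78,175), the awl is at (203,185) and the empty stand is at (632,155). The plan is a grip along the barrel axis from the nose end, so the tool points straight down for the press. Next I'll fit the barrel and compute the moves.

```bash
cat >> h.py <<'E'
from scipy.optimize import least_squares
np.set_printoptions(precision=3,suppress=True)
def frame(az_deg,lean):  # tool looking down a barrel leaning 'lean' deg to azimuth az
    a=np.radians(az_deg); l=np.radians(lean)
    z=-np.array([np.sin(l)*np.cos(a),np.sin(l)*np.sin(a),np.cos(l)]); y=np.array([np.sin(a),-np.cos(a),0])
    return np.c_[np.cross(y,z),y,z]
def plan(p,Rt,R0=None,p0=None):
    o=readout.get_obs(); p0=o["eef_pos"] if p0 is None else p0; R0=rot(o["eef_rot"]) if R0 is None else R0
    t=R.from_matrix(R0.T@Rt).as_rotvec()/.08; print("t",o["clock"],"tcp",p0,"TURN units",t,"SHIFT units, old axes",R0.T@(p-p0)/.02,"after turn",Rt.T@(p-p0)/.02)
E
cat > fit.py <<'E'
from h import *
PP=[]
for n in("scene","top"):
    c=capture(n); d=masks_of("marker_mid",c)[0]; P=cloud(c,d["region"]); PP.append(P[np.linalg.norm(P-np.median(P,0),axis=1)<.09])
    P=PP[-1]
    a0=R.from_euler("zy",[175.8,40],degrees=True).as_matrix()[:,2]
    m0=np.array([.4915,.2746,.0825])
    B=np.eye(3)[:2]; 
    def ax(x): return R.from_euler("zy",[175.8+x[2],40],degrees=True).as_matrix()
    def f(x):
        M=ax(x); q=(P-m0)@M; k=(q[:,2]<.055)&(q[:,2]>-.05)
        return np.where(k,np.hypot(q[:,0]-x[0]*.01,q[:,1]-x[1]*.01)-.010,0)
    s=least_squares(f,[0,0,0],loss="soft_l1",f_scale=.002); M=ax(s.x); q=(P-m0)@M
    mm=m0+M[:,0]*s.x[0]*.01+M[:,1]*s.x[1]*.01
    print(n,"axis pt",mm,"az",175.8+s.x[2],"rms",np.sqrt(np.mean(s.fun**2)),"z pct",np.percentile(q[:,2],[0,2,98,100]))
E
python3 fit.py
python3 -c "
from h import *
F=frame(175.8,40); a=-F[:,2]; m=np.array([.4915,.2746,.0825]); g=m+.04*a
plan(g+(.155+.10)*a,F)"
```

```text
scene axis pt [0.488 0.274 0.085] az 180.7729260580007 rms 0.02857803436081304 z pct [-0.028 -0.011  0.016  0.018]
t 1.9 tcp [0.234 0.47  0.405] TURN units [-1.694 -8.614 -4.657] SHIFT units, old axes [-7.11  -6.601  4.812] after turn [-0.032 -8.801  6.309]Traceback (most recent call last):
  File "fit.py", line 4, in <module>
    c=capture(n); d=masks_of("marker_mid",c)[0]; P=cloud(c,d["region"]); PP.append(P[np.linalg.norm(P-np.median(P,0),axis=1)<.09])
                    ~~~~~~~~~~~~~~~~~~~~~~~~^^^
IndexError: list index out of range
```

move_arm([
  {"angular":[-0.17,-0.86,-0.47],"offset":[0,0,0],"hand":-1},
  {"angular":[-0.17,-0.86,-0.47],"offset":[0,0,0],"hand":-1},
  {"angular":[-0.17,-0.86,-0.47],"offset":[0,0,0],"hand":-1},
  {"angular":[-0.17,-0.86,-0.47],"offset":[0,0,0],"hand":-1},
  {"angular":[-0.17,-0.86,-0.47],"offset":[0,0,0],"hand":-1},
])

```text
clock: 2.4
eef_pos: [0.2339, 0.4701, 0.4048]
eef_rot: [0.376, 2.763, -0.017]
contact_force: [-0.6, 0.5, 0.1]
grip_width: 0.0853
grasp_force: 0.0
```

move_arm([
  {"angular":[-0.17,-0.86,-0.47],"offset":[0,0,0],"hand":-1},
  {"angular":[-0.17,-0.86,-0.47],"offset":[0,0,0],"hand":-1},
  {"angular":[-0.17,-0.86,-0.47],"offset":[0,0,0],"hand":-1},
  {"angular":[-0.17,-0.86,-0.47],"offset":[0,0,0],"hand":-1},
  {"angular":[-0.17,-0.86,-0.47],"offset":[0,0,0],"hand":-1},
])

```text
clock: 2.9
eef_pos: [0.2338, 0.4701, 0.4048]
eef_rot: [0.083, 2.441, -0.031]
contact_force: [0.3, -0.1, -0.6]
grip_width: 0.0852
grasp_force: 0.0
```

move_arm([
  {"angular":[0,0,0],"offset":[0,-0.9,0.4],"hand":-1},
  {"angular":[0,0,0],"offset":[0,-0.9,0.4],"hand":-1},
  {"angular":[0,0,0],"offset":[0,-0.9,0.4],"hand":-1},
  {"angular":[0,0,0],"offset":[0,-0.9,0.4],"hand":-1},
  {"angular":[0,0,0],"offset":[0,-0.9,0.4],"hand":-1},
])

```text
clock: 3.4
eef_pos: [0.2532, 0.3777, 0.3739]
eef_rot: [0.085, 2.443, -0.031]
contact_force: [0.1, 0.5, -1.0]
grip_width: 0.0852
grasp_force: 0.0
```

move_arm([
  {"angular":[0,0,0],"offset":[0,-0.87,0.6],"hand":-1},
  {"angular":[0,0,0],"offset":[0,-0.87,0.6],"hand":-1},
  {"angular":[0,0,0],"offset":[0,-0.87,0.6],"hand":-1},
  {"angular":[0,0,0],"offset":[0,-0.87,0.6],"hand":-1},
  {"angular":[0,0,0],"offset":[0,-0.87,0.6],"hand":-1},
])

```text
clock: 3.9
eef_pos: [0.2863, 0.2887, 0.3308]
eef_rot: [0.086, 2.449, -0.032]
contact_force: [3.9, -0.7, 2.0]
grip_width: 0.0853
grasp_force: 0.0
```

```bash
cat > wr.py <<'E'
from h import *
import sys
def wcloud(c,m):
    v,u=np.nonzero(m&(c["z_map"]>0)); z=c["z_map"][v,u]
    dx,dy=(u-c["cx"])/c["fx"],(v-c["cy"])/c["fy"]; r=np.hypot(dx,dy)+1e-9
    k=np.tan(r)/r*z
    return np.c_[dx*k,-dy*k,-z]@rot(c["attitude"]).T+np.array(c["position"])
if __name__=="__main__":
    c=capture("wrist"); save(c,sys.argv[1]); print(c["position"],c["fx"],c["cx"],c["cy"])
    for t in sys.argv[2:]:
        for d in masks_of(t,c)[:2]:
            P=wcloud(c,d["region"]); P=P[np.linalg.norm(P-np.median(P,0),axis=1)<.1]
            if len(P)<20: continue
            v=np.linalg.svd(P-P.mean(0))[2][0]; v=v*np.sign(v[2]); e=(P-P.mean(0))@v
            print(t,round(d["confidence"],2),len(P),"mean",P.mean(0),"axis",v,"lean",np.degrees(np.arccos(v[2])),"az",np.degrees(np.arctan2(v[1],v[0])),"ext",np.percentile(e,[1,99]))
    F=frame(175.8,40); a=-F[:,2]; m=np.array([.4915,.2746,.0825]); g=m+.04*a
    plan(g+.155*a,F)
E
python3 wr.py w1.png marker_mid awl_mid
```

```text
[0.25  0.292 0.26 ] 309.70691628693146 318.5879815459111 200.55605988658604
marker_mid 0.55 759 mean [0.453 0.279 0.115] axis [-0.545  0.06   0.836] lean 33.24942589063209 az 173.740916119968 ext [-0.06   0.023]
marker_mid 0.4 1441 mean [ 0.707 -0.215  0.034] axis [ 0.972 -0.206  0.11 ] lean 83.7099119603377 az -11.962907181803711 ext [-0.045  0.084]
awl_mid 0.56 1089 mean [0.455 0.175 0.108] axis [-0.618 -0.085  0.781] lean 38.605260170455885 az -172.2028437462318 ext [-0.051  0.052]
t 4.05 tcp [0.287 0.289 0.331] TURN units [-0.001 -0.076  0.021] SHIFT units, old axes [0.09  0.039 6.38 ] after turn [0.129 0.039 6.379]
```

View pics/w1.png

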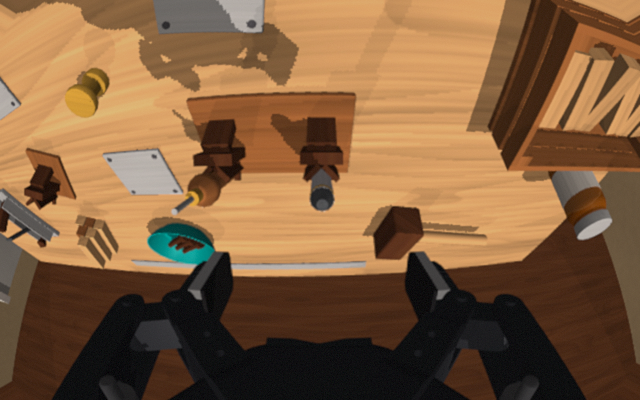

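The wrist view shows the barrel end-on at (321,190), centred between the fingers at about (218..418, 270). The awl at (205,190) is well clear, so I'll go in along the axis.

move_arm([
  {"angular":[0,-0.07,0.02],"offset":[0.02,0.01,1],"hand":-1},
  {"angular":[0,0,0],"offset":[0.02,0.01,1],"hand":-1},
  {"angular":[0,0,0],"offset":[0.02,0.01,1],"hand":-1},
  {"angular":[0,0,0],"offset":[0.02,0.01,1],"hand":-1},
  {"angular":[0,0,0],"offset":[0.02,0,0.9],"hand":-1},
])

```text
clock: 4.55
eef_pos: [0.3597, 0.2933, 0.2893]
eef_rot: [0.092, 2.501, -0.036]
contact_force: [-0.1, 0.4, 0.3]
grip_width: 0.0854
grasp_force: 0.0
```

move_arm([
  {"angular":[0,0,0],"offset":[0,0,0.6],"hand":-1},
  {"angular":[0,0,0],"offset":[0,0,0.6],"hand":-1},
  {"angular":[0,0,0],"offset":[0,0,0.2],"hand":-1},
  {"angular":[0,0,0],"offset":[0,0,0],"hand":-1},
])

```text
clock: 4.95
eef_pos: [0.3787, 0.2934, 0.2761]
eef_rot: [0.093, 2.515, -0.038]
contact_force: [-0.3, 0.0, 0.3]
grip_width: 0.0854
grasp_force: 0.0
```

```bash
python3 wr.py w2.png marker_mid
```

```text
[0.338 0.297 0.208] 309.70691628693146 318.5879815459111 200.55605988658604
marker_mid 0.97 1942 mean [0.452 0.281 0.119] axis [-0.545  0.016  0.838] lean 33.03138362821202 az 178.35619613787324 ext [-0.067  0.019]
t 5.05 tcp [0.378 0.293 0.277] TURN units [-0.069 -0.907  0.018] SHIFT units, old axes [ 1.756 -0.514  1.494] after turn [ 1.859 -0.524  1.36 ]
```

View pics/w2.png

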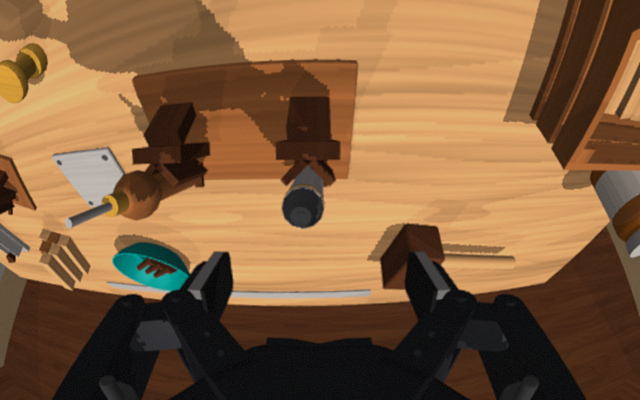

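The arm reached a joint limit, so it got 36° of tilt and missed the descent. The nose shows at (302,205). I'll check the joints and use a steeper tool.

```bash
python3 -c "
from h import *
print(readout.get_obs()['q'])
a=-frame(175.8,40)[:,2]; m=np.array([.4915,.2746,.0825]); 
for t,b,k in((20,.036,.06),(20,.036,0),(10,.036,.06)):
    F=frame(175.8,t); plan(m+b*a-(.155+k)*F[:,2],F)"
```

```text
[ 0.61   0.371  1.999 -0.996  0.462 -0.044]
t 5.05 tcp [0.378 0.293 0.277] TURN units [-0.072  3.456  0.006] SHIFT units, old axes [-1.755 -0.532 -0.919] after turn [-1.437 -0.524 -1.366]
t 5.05 tcp [0.378 0.293 0.277] TURN units [-0.072  3.456  0.006] SHIFT units, old axes [-0.936 -0.514  1.967] after turn [-1.437 -0.524  1.634]
t 5.05 tcp [0.378 0.293 0.277] TURN units [-0.072  5.638 -0.   ] SHIFT units, old axes [-3.506 -0.53  -0.252] after turn [-3.045 -0.524 -1.758]
```

move_arm([
  {"angular":[0,0.86,0],"offset":[-0.2,-0.13,-0.7],"hand":-1},
  {"angular":[0,0.86,0],"offset":[-0.4,-0.13,-0.4],"hand":-1},
  {"angular":[0,0.86,0],"offset":[-0.5,-0.13,-0.1],"hand":-1},
  {"angular":[-0.07,0.86,0],"offset":[-0.5,-0.13,0],"hand":-1},
  {"angular":[0,0,0],"offset":[0,0,0],"hand":-1},
])

```text
clock: 5.55
eef_pos: [0.3933, 0.2821, 0.3125]
eef_rot: [0.105, 2.784, -0.017]
contact_force: [0.1, -0.3, -0.3]
grip_width: 0.0856
grasp_force: 0.0
```

```bash
python3 -c "
from h import *
print(readout.get_obs()['q'])
a=-frame(175.8,40)[:,2]; m=np.array([.4915,.2750,.0825]); 
for t,b,k in((20,.036,0),):
    F=frame(175.8,t); plan(m+b*a-(.155+k)*F[:,2],F)"
```

```text
[ 0.52   0.321  1.873 -0.317  0.673 -0.754]
t 5.55 tcp [0.393 0.282 0.313] TURN units [ 0.009  0.081 -0.029] SHIFT units, old axes [-0.055  0.004  3.05 ] after turn [-0.075  0.006  3.049]
```

move_arm([
  {"angular":[0,0.08,-0.03],"offset":[-0.02,0,0.8],"hand":-1},
  {"angular":[0,0,0],"offset":[-0.02,0,0.8],"hand":-1},
  {"angular":[0,0,0],"offset":[-0.02,0,0.8],"hand":-1},
  {"angular":[0,0,0],"offset":[0,0,0.65],"hand":-1},
  {"angular":[0,0,0],"offset":[0,0,0],"hand":-1},
])

```text
clock: 6.05
eef_pos: [0.4138, 0.2803, 0.2527]
eef_rot: [0.099, 2.795, -0.022]
contact_force: [0.0, 1.0, -0.5]
grip_width: 0.0854
grasp_force: 0.0
```

```bash
python3 wr.py w3.png marker_mid; python3 -c "
from h import *
print(readout.get_obs()['q'])
a=-frame(175.8,40)[:,2]; m=np.array([.4915,.2750,.0825]); 
for t,b,k in((20,.036,0),):
    F=frame(175.8,t); plan(m+b*a-(.155+k)*F[:,2],F)"
```

```text
[0.356 0.285 0.199] 309.70691628693146 318.5879815459111 200.55605988658604
marker_mid 0.68 2405 mean [0.45  0.28  0.122] axis [-0.531  0.043  0.846] lean 32.20940487588023 az 175.33970971323345 ext [-0.073  0.015]
t 6.15 tcp [0.414 0.281 0.254] TURN units [-0.01  -4.386  0.03 ] SHIFT units, old axes [ 2.624 -0.01   0.24 ] after turn [ 2.547 -0.016 -0.677]
[ 0.494  0.438  1.894 -0.363  0.544 -0.718]
t 6.15 tcp [0.414 0.281 0.254] TURN units [-0.015 -0.023  0.028] SHIFT units, old axes [-0.093  0.004 -0.045] after turn [-0.093  0.004 -0.045]
```

View pics/w3.png

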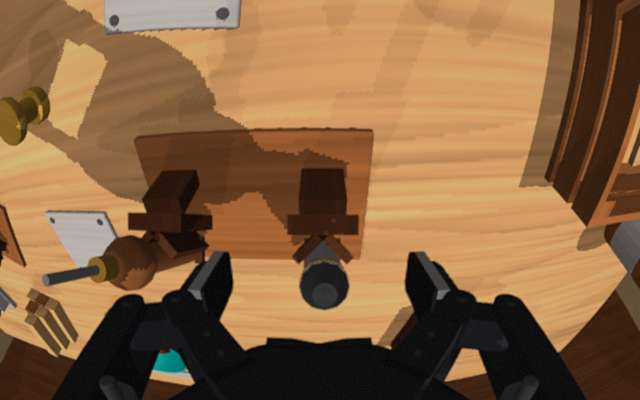

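The nose is centred between the pads at (323,288), so I'll close.

move_arm([
  {"angular":[0,0,0],"offset":[-0.05,0.02,0],"hand":1},
  {"angular":[0,0,0],"offset":[0,0,0],"hand":1},
  {"angular":[0,0,0],"offset":[0,0,0],"hand":1},
  {"angular":[0,0,0],"offset":[0,0,0],"hand":1},
  {"angular":[0,0,0],"offset":[0,0,0],"hand":1},
], newtons=80)

```text
clock: 6.65
eef_pos: [0.4155, 0.281, 0.255]
eef_rot: [0.1, 2.792, -0.018]
contact_force: [-1.9, 1.4, 2.4]
grip_width: 0.0185
grasp_force: 77.9
```

move_arm([
  {"angular":[0,0,0],"offset":[0,0,0],"hand":1},
  {"angular":[0,0,0],"offset":[0,0,0],"hand":1},
  {"angular":[0,0,0],"offset":[0,0,0],"hand":1},
])

```text
clock: 6.95
eef_pos: [0.4155, 0.281, 0.255]
eef_rot: [0.1, 2.792, -0.019]
contact_force: [-2.2, 1.8, 5.7]
grip_width: 0.018
grasp_force: 77.9
```

```bash
python3 - <<'E'
from h import *
c=capture("wrist"); save(c,"w4.png",(220,180,420,340),4); o=readout.get_obs(); print(o['eef_pos'],o['grip_width'],o['contact_force'],o['ft_torque'])
E
```

```text
[0.415 0.281 0.255] 0.018173714642777884 [-1.256  2.384  4.68 ] [0.333 0.256 0.163]
```

View pics/w4.png

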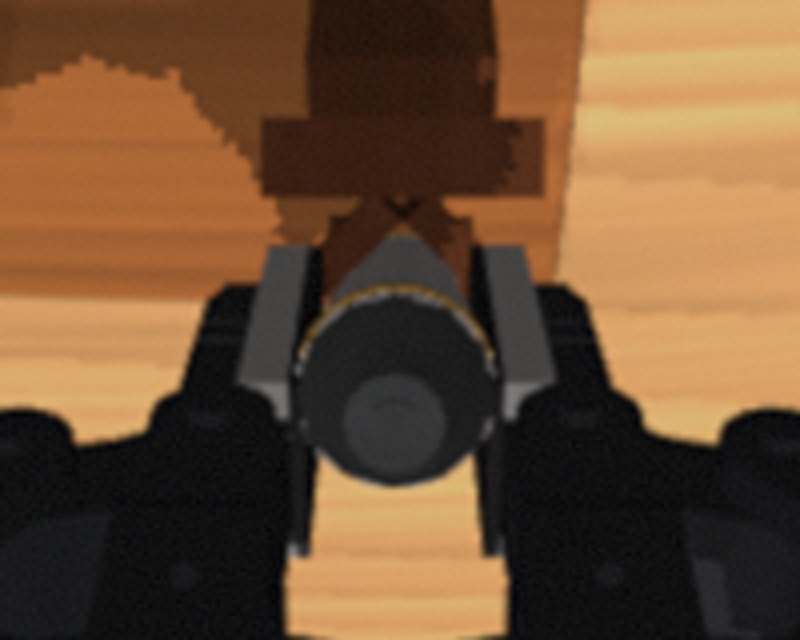

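move_arm([
  {"angular":[0,0,0],"offset":[0.34,0,-0.94],"hand":1},
  {"angular":[0,0,0],"offset":[0.34,0,-0.94],"hand":1},
  {"angular":[0,0,0],"offset":[0.34,0,-0.94],"hand":1},
  {"angular":[0,0,0],"offset":[0.34,0,-0.94],"hand":1},
  {"angular":[0,0,0],"offset":[0.34,0,-0.94],"hand":1},
])

```text
clock: 7.5
eef_pos: [0.3509, 0.2851, 0.3313]
eef_rot: [0.1, 2.795, -0.022]
contact_force: [-0.6, 0.7, -1.3]
grip_width: 0.0181
grasp_force: 78.4
```

```bash
cat > tgt.py <<'E'
from h import *
# grasp: marker pose in the tool, at the moment of the grasp in the rest
pg=np.array([.4155,.281,.255]); Rg=rot([.1,2.792,-.018]); M=frame(175.8,40); m=np.array([.4915,.2750,.0825])
mt=Rg.T@(m-pg); Mt=Rg.T@M           # marker mid / axes (z down the barrel) in tool
def tool(mid,az,lean):
    Rm=frame(az,lean); Rt=Rm@Mt.T; return mid-Rt@mt,Rt
plate=np.array([.546,.0105,.006])
def press(h,az=175.8): return tool(plate+[0,0,.016+.0575+h],az,0)
E
python3 - <<'E'
from tgt import *
print("mt",mt,"grasp axial",(pg+.155*Rg[:,2]-m)@(-M[:,2]),"lat",M.T@(pg+.155*Rg[:,2]-m)); o=readout.get_obs();print(o['q'],o['grip_width'],o['contact_force'])
plan(*press(.06))
E
```

```text
mt [-0.013 -0.     0.188] grasp axial 0.035551062701212506 lat [ 0.001  0.    -0.036]
[ 0.577  0.246  1.918 -0.317  0.726 -0.71 ] 0.018078554384626383 [-0.573  0.678 -1.253]
t 7.5 tcp [0.351 0.285 0.331] TURN units [-0.049  8.695 -0.007] SHIFT units, old axes [-12.365 -12.969   5.058] after turn [-12.71  -12.978  -4.085]
```

move_arm([
  {"angular":[0,0.87,0],"offset":[-0.3,0,-0.8],"hand":1},
  {"angular":[0,0.87,0],"offset":[-0.3,0,-0.8],"hand":1},
  {"angular":[0,0.87,0],"offset":[-0.3,0,-0.8],"hand":1},
  {"angular":[0,0.87,0],"offset":[-0.3,0,-0.8],"hand":1},
  {"angular":[0,0.87,0],"offset":[-0.3,0,-0.8],"hand":1},
])

```text
clock: 8.0
eef_pos: [0.3642, 0.2844, 0.4157]
eef_rot: [-0.112, -3.134, 0.003]
contact_force: [0.0, 0.5, -0.6]
grip_width: 0.0183
grasp_force: 78.3
```

move_arm([
  {"angular":[0,0.87,0],"offset":[-0.5,-0.2,0],"hand":1},
  {"angular":[0,0.87,0],"offset":[-0.5,-0.2,0],"hand":1},
  {"angular":[0,0.87,0],"offset":[-0.5,-0.2,0],"hand":1},
  {"angular":[0,0.87,0],"offset":[-0.5,-0.2,0],"hand":1},
  {"angular":[0,0.87,0],"offset":[-0.5,-0.2,0],"hand":1},
])

```text
clock: 8.5
eef_pos: [0.4125, 0.2607, 0.4079]
eef_rot: [-0.101, -2.787, -0.015]
contact_force: [-0.3, 0.6, -0.9]
grip_width: 0.0183
grasp_force: 78.3
```

```bash
python3 - <<'E'
from tgt import *
o=readout.get_obs();print(o['q'],o['grip_width'],o['contact_force'])
plan(*press(.06))
E
```

```text
[ 0.364  0.352  1.525  0.145  1.587 -1.155] 0.018342730206587624 [-0.289  0.645 -0.901]
t 8.5 tcp [0.413 0.261 0.408] TURN units [-0.035 -0.033 -0.017] SHIFT units, old axes [-11.074 -11.969   0.602] after turn [-11.056 -11.985   0.598]
```

move_arm([
  {"angular":[0,0,0],"offset":[-0.1,-1,-0.3],"hand":1},
  {"angular":[0,0,0],"offset":[-0.1,-1,-0.3],"hand":1},
  {"angular":[0,0,0],"offset":[-0.1,-1,-0.3],"hand":1},
  {"angular":[0,0,0],"offset":[-0.1,-1,-0.3],"hand":1},
  {"angular":[0,0,0],"offset":[-0.1,-1,-0.3],"hand":1},
])

```text
clock: 9.0
eef_pos: [0.4245, 0.1591, 0.433]
eef_rot: [-0.101, -2.79, -0.015]
contact_force: [-0.0, 0.3, -0.9]
grip_width: 0.0183
grasp_force: 78.4
```

move_arm([
  {"angular":[0,0,0],"offset":[-0.9,-1,0],"hand":1},
  {"angular":[0,0,0],"offset":[-0.9,-1,0],"hand":1},
  {"angular":[0,0,0],"offset":[-0.9,-1,0],"hand":1},
  {"angular":[0,0,0],"offset":[-0.9,-1,0],"hand":1},
  {"angular":[0,0,0],"offset":[-0.9,-1,0],"hand":1},
])

```text
clock: 9.5
eef_pos: [0.5021, 0.053, 0.4019]
eef_rot: [-0.101, -2.789, -0.015]
contact_force: [-0.5, -0.4, -0.9]
grip_width: 0.0182
grasp_force: 78.4
```

move_arm([
  {"angular":[0,0,0],"offset":[-1,-0.4,0],"hand":1},
  {"angular":[0,0,0],"offset":[-1,-0.4,0],"hand":1},
  {"angular":[0,0,0],"offset":[-1,-0.4,0],"hand":1},
  {"angular":[0,0,0],"offset":[-1,-0.4,0.2],"hand":1},
  {"angular":[0,0,0],"offset":[-1,-0.4,0.2],"hand":1},
])

```text
clock: 10.0
eef_pos: [0.5904, 0.007, 0.36]
eef_rot: [-0.101, -2.789, -0.015]
contact_force: [0.1, 0.1, -0.5]
grip_width: 0.0184
grasp_force: 78.5
```

```bash
python3 - <<'E'
from tgt import *
o=readout.get_obs();print(o['q'],o['grip_width'],o['contact_force'])
plan(*press(.02))
for n in("scene",):
    c=capture(n)
    for d in masks_of("marker_mid",c)[:2]:
        P=cloud(c,d["region"]); P=P[np.linalg.norm(P-np.median(P,0),axis=1)<.1]
        if len(P)<20: continue
        v=np.linalg.svd(P-P.mean(0))[2][0]; v*=np.sign(v[2]); print(d["confidence"],len(P),P.mean(0),v,P[:,2].min(),P[:,2].max())
u,v=px([.54,.01,.08],c); u=int(u);v=int(v); save(c,"s2.png",(u-60,v-70,u+60,v+40),5)
E
```

```text
[-0.114  0.592  1.264 -0.016  1.636 -1.61 ] 0.018406550441054253 [ 0.058  0.146 -0.517]
t 10.0 tcp [0.59  0.007 0.36 ] TURN units [-0.028 -0.004 -0.016] SHIFT units, old axes [-1.737  0.039  3.59 ] after turn [-1.736  0.029  3.59 ]
0.59 164 [0.542 0.008 0.163] [0.028 0.023 0.999] 0.10492623422658365 0.21838164318262132
```

View pics/s2.png

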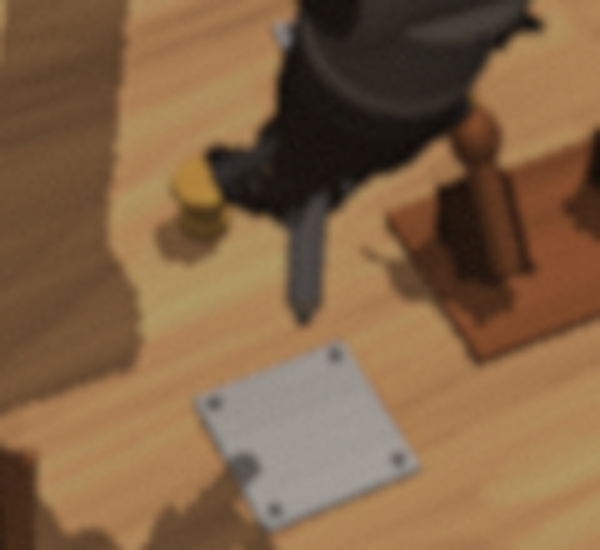

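The holder is upright above the plate with its button at crop (303,322), tip at z≈0.105 as predicted. Going down.

move_arm([
  {"angular":[0,0,0],"offset":[-0.43,0.01,0.9],"hand":1},
  {"angular":[0,0,0],"offset":[-0.43,0.01,0.9],"hand":1},
  {"angular":[0,0,0],"offset":[-0.43,0.01,0.9],"hand":1},
  {"angular":[0,0,0],"offset":[-0.43,0,0.88],"hand":1},
  {"angular":[0,0,0],"offset":[0,0,0],"hand":1},
], newtons=110)

```text
clock: 10.6
eef_pos: [0.5966, 0.0079, 0.2796]
eef_rot: [-0.1, -2.785, -0.016]
contact_force: [-0.1, 0.4, -0.9]
grip_width: 0.0176
grasp_force: 107.3
```

move_arm([
  {"angular":[0,0,0],"offset":[-0.1,0,0.27],"hand":1},
  {"angular":[0,0,0],"offset":[-0.1,0,0.27],"hand":1},
  {"angular":[0,0,0],"offset":[-0.1,0,0.27],"hand":1},
  {"angular":[0,0,0],"offset":[-0.03,0,0.1],"hand":1},
])

```text
clock: 11.0
eef_pos: [0.5975, 0.0077, 0.2626]
eef_rot: [-0.101, -2.791, -0.016]
contact_force: [0.2, 0.2, -1.5]
grip_width: 0.0177
grasp_force: 107.3
```

move_arm([
  {"angular":[0,0,0],"offset":[-0.03,0,0.09],"hand":1},
  {"angular":[0,0,0],"offset":[-0.03,0,0.09],"hand":1},
  {"angular":[0,0,0],"offset":[-0.03,0,0.09],"hand":1},
])

```text
clock: 11.3
eef_pos: [0.5975, 0.0077, 0.258]
eef_rot: [-0.101, -2.792, -0.016]
contact_force: [-1.3, 0.3, 5.1]
grip_width: 0.0175
grasp_force: 107.4
```

move_arm([
  {"angular":[0,0,0],"offset":[-0.03,0,0.09],"hand":1},
  {"angular":[0,0,0],"offset":[-0.03,0,0.09],"hand":1},
  {"angular":[0,0,0],"offset":[0,0,0],"hand":1},
])

```text
clock: 11.6
eef_pos: [0.5975, 0.0077, 0.2539]
eef_rot: [-0.101, -2.792, -0.016]
contact_force: [-0.3, 0.2, 3.6]
grip_width: 0.0181
grasp_force: 107.4
```

move_arm([
  {"angular":[0,0,0],"offset":[-0.03,0,0.09],"hand":1},
  {"angular":[0,0,0],"offset":[-0.03,0,0.09],"hand":1},
  {"angular":[0,0,0],"offset":[0,0,0],"hand":1},
])

```text
clock: 11.9
eef_pos: [0.5975, 0.0077, 0.2524]
eef_rot: [-0.101, -2.793, -0.015]
contact_force: [-1.8, 0.1, 18.5]
grip_width: 0.0176
grasp_force: 108.8
```

move_arm([
  {"angular":[0,0,0],"offset":[-0.02,0,0.05],"hand":1},
  {"angular":[0,0,0],"offset":[0,0,0],"hand":1},
])

```text
clock: 12.1
eef_pos: [0.5976, 0.0077, 0.2524]
eef_rot: [-0.101, -2.794, -0.015]
contact_force: [-3.3, 0.3, 26.0]
grip_width: 0.018
grasp_force: 109.1
```

The button hit its stop: force rose from 5 N to 26 N after about 10 mm of travel. Lifting, then computing the way to the stand.

```bash
cat >> tgt.py <<'E'
XS=np.array([np.cos(np.radians(153.1)),np.sin(np.radians(153.1)),0]); XR=np.array([np.cos(np.radians(175.8)),np.sin(np.radians(175.8)),0]); YR=np.array([-XR[1],XR[0],0])
d=m-[.4974,.2207,0]; seat=np.array([.5219,-.1938,0])+XS*(d@XR); seat[2]=m[2]
def stand(k,up=0): return tool(seat+k*R.from_euler("zy",[153.1,40],degrees=True).as_matrix()[:,2]+[0,0,up],153.1,40)
E
python3 - <<'E'
from tgt import *
o=readout.get_obs(); T=rot(o["eef_rot"]); print("mid now",o["eef_pos"]+T@mt,"axis",-(T@Mt)[:,2],"d",d@XR,d@YR,"seat",seat)
p0,R0=o["eef_pos"]+[0,0,.12],T
plan(*stand(.1),R0=R0,p0=p0)
E
```

```text
mid now [0.546 0.011 0.071] axis [-0.004  0.003  1.   ] d 0.00986098951965472 -0.05372207075023506 seat [ 0.513 -0.189  0.083]
t 12.1 tcp [0.598 0.008 0.372] TURN units [-0.011 -8.557  5.051] SHIFT units, old axes [ 2.884 -8.4    3.222] after turn [ 0.949 -9.22   1.828]
```

move_arm([
  {"angular":[0,0,0],"offset":[0.34,0,-0.94],"hand":1},
  {"angular":[0,0,0],"offset":[0.34,0,-0.94],"hand":1},
  {"angular":[0,0,0],"offset":[0.34,0,-0.94],"hand":1},
  {"angular":[0,0,0],"offset":[0.34,0,-0.94],"hand":1},
  {"angular":[0,0,0],"offset":[0.34,0,-0.94],"hand":1},
])

```text
clock: 12.6
eef_pos: [0.5975, 0.0077, 0.3488]
eef_rot: [-0.101, -2.791, -0.016]
contact_force: [-0.3, 0.7, -1.0]
grip_width: 0.0178
grasp_force: 107.4
```

```bash
python3 - <<'E'
from tgt import *
o=readout.get_obs(); T=rot(o["eef_rot"]); print(o["contact_force"],"mid pred",o["eef_pos"]+T@mt)
for n in("scene","top"):
    c=capture(n)
    for d in masks_of("marker_mid",c)[:2]:
        P=cloud(c,d["region"]); P=P[np.linalg.norm(P-np.median(P,0),axis=1)<.1]
        if len(P)<20: continue
        v=np.linalg.svd(P-P.mean(0))[2][0]; v*=np.sign(v[2]); print(d["confidence"],len(P),P.mean(0),v,P[:,2].min(),P[:,2].max())
    for d in masks_of("stand_seat",c)[:1]:
        P=cloud(c,d["region"]); B=P[abs(P[:,2]-.008)<.004]; print(n,d["confidence"],cv2.minAreaRect((B[:,:2]*1000).astype(np.float32)))
plan(*stand(.1)); print(stand(.1))
E
```

```text
[-0.335  0.703 -0.959] mid pred [0.545 0.011 0.168]
0.57 1057 [ 0.535 -0.196  0.023] [-0.751  0.516  0.412] -0.0014655315829609217 0.07872162791561588
0.41 146 [0.55  0.009 0.154] [0.011 0.022 1.   ] 0.10943390520216267 0.2047705355052274
scene 0.6 ((524.1685791015625, -194.56317138671875), (73.71441650390625, 124.74649047851562), 64.27367401123047)
top 0.91 ((520.964111328125, -193.89877319335938), (74.82064056396484, 122.43592834472656), 63.049007415771484)
t 12.9 tcp [0.597 0.008 0.347] TURN units [-0.021 -8.617  5.05 ] SHIFT units, old axes [ 3.293 -8.405  2.032] after turn [ 0.502 -9.217  0.634]
(array([ 0.51 , -0.154,  0.332]), array([[-0.839,  0.451,  0.304],
       [ 0.424,  0.893, -0.154],
       [-0.341, -0.   , -0.94 ]]))
```

move_arm([
  {"angular":[0,-0.86,0.5],"offset":[0,-0.6,-0.3],"hand":1},
  {"angular":[0,-0.86,0.5],"offset":[0,-0.6,-0.3],"hand":1},
  {"angular":[0,-0.86,0.5],"offset":[0,-0.6,-0.3],"hand":1},
  {"angular":[0,-0.86,0.5],"offset":[0,-0.6,0],"hand":1},
  {"angular":[0,-0.86,0.5],"offset":[0,-0.6,0],"hand":1},
])

```text
clock: 13.4
eef_pos: [0.5934, -0.0523, 0.3656]
eef_rot: [-0.421, -3.108, 0.056]
contact_force: [0.2, -0.3, -0.6]
grip_width: 0.0176
grasp_force: 107.3
```

move_arm([
  {"angular":[0,-0.86,0.5],"offset":[0,-0.6,0],"hand":1},
  {"angular":[0,-0.86,0.5],"offset":[0,-0.6,0],"hand":1},
  {"angular":[0,-0.86,0.5],"offset":[0,-0.6,0],"hand":1},
  {"angular":[0,-0.86,0.5],"offset":[0,-0.6,0],"hand":1},
  {"angular":[0,-0.86,0.5],"offset":[0,-0.6,0],"hand":1},
])

```text
clock: 13.9
eef_pos: [0.5727, -0.1085, 0.3671]
eef_rot: [0.646, 2.725, -0.115]
contact_force: [0.5, -0.1, -1.3]
grip_width: 0.0177
grasp_force: 107.3
```

```bash
python3 - <<'E'
from tgt import *
o=readout.get_obs(); print(o["q"]); plan(*stand(.07))
E
```

```text
[-0.305  0.405  1.562 -0.075  0.832 -1.369]
t 13.9 tcp [ 0.573 -0.108  0.367] TURN units [-0.001  0.009  0.032] SHIFT units, old axes [ 3.489 -3.901  1.848] after turn [ 3.478 -3.91   1.85 ]
```

move_arm([
  {"angular":[0,0,0.03],"offset":[0.87,-0.98,0],"hand":1},
  {"angular":[0,0,0],"offset":[0.87,-0.98,0.3],"hand":1},
  {"angular":[0,0,0],"offset":[0.87,-0.98,0.7],"hand":1},
  {"angular":[0,0,0],"offset":[0.87,-0.98,0.85],"hand":1},
  {"angular":[0,0,0],"offset":[0,0,0],"hand":1},
])

```text
clock: 14.4
eef_pos: [0.4878, -0.1548, 0.3061]
eef_rot: [0.652, 2.733, -0.113]
contact_force: [0.8, 0.4, -1.3]
grip_width: 0.0174
grasp_force: 107.5
```

```bash
python3 - <<'E'
from tgt import *
o=readout.get_obs(); print(o["q"],o["contact_force"]); plan(*stand(0)); plan(*stand(.015))
c=capture("wrist"); save(c,"w5.png",(200,80,440,340),3)
E
```

```text
[-0.456  0.359  1.832 -0.009  0.611 -1.552] [ 0.752  0.378 -1.302]
t 14.4 tcp [ 0.488 -0.155  0.306] TURN units [-0.011 -0.115 -0.003] SHIFT units, old axes [ 2.647 -0.941  1.778] after turn [ 2.663 -0.942  1.752]
t 14.4 tcp [ 0.488 -0.155  0.306] TURN units [-0.011 -0.115 -0.003] SHIFT units, old axes [ 2.05  -0.724  1.378] after turn [ 2.063 -0.725  1.359]
```

View pics/w5.png

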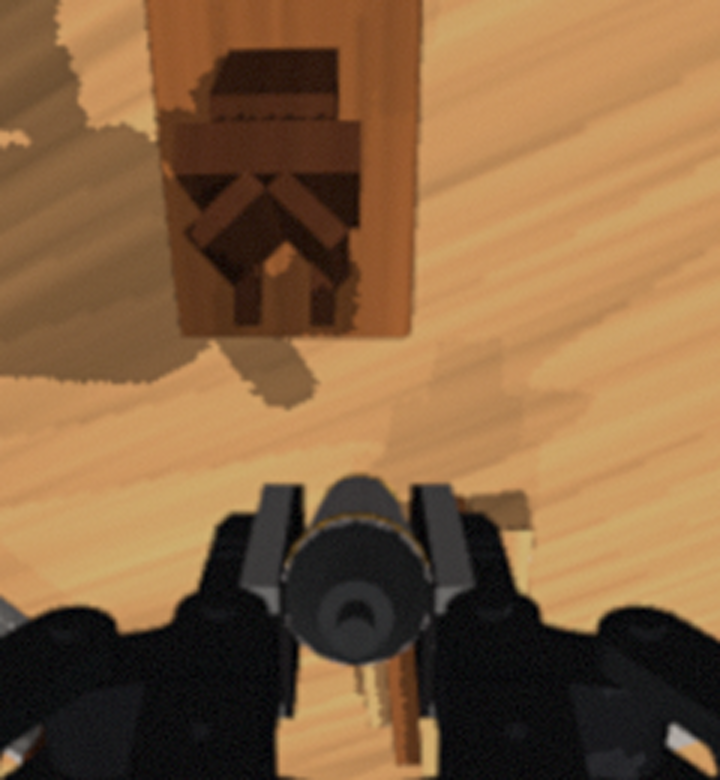

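The marker is held cleanly with the lead showing at crop (355,612), and the stand's V is at crop (265,215), to its left. My stand axis used the wrong Euler order (k≠0 only), so I'm fixing that and going to the true approach line.

```bash
sed -i 's/from_euler("zy"/from_euler("ZY"/' tgt.py; python3 - <<'E'
from tgt import *
plan(*stand(.07))
E
```

```text
t 14.45 tcp [ 0.49  -0.155  0.308] TURN units [-0.005 -0.059 -0.001] SHIFT units, old axes [ 3.971 -0.982 -1.454] after turn [ 3.964 -0.981 -1.473]
```

move_arm([
  {"angular":[0,-0.11,0],"offset":[0.5,-0.18,-0.7],"hand":1},
  {"angular":[0,0,0],"offset":[0.8,-0.19,-0.5],"hand":1},
  {"angular":[0,0,0],"offset":[0.85,-0.19,-0.3],"hand":1},
  {"angular":[0,0,0],"offset":[0.85,-0.19,0],"hand":1},
  {"angular":[0,0,0],"offset":[0.85,-0.19,0],"hand":1},
])

```text
clock: 14.95
eef_pos: [0.4089, -0.1338, 0.312]
eef_rot: [0.643, 2.714, -0.118]
contact_force: [-0.3, 0.1, -1.0]
grip_width: 0.0181
grasp_force: 107.6
```

```bash
python3 - <<'E'
from tgt import *
o=readout.get_obs(); print(o["q"],o["contact_force"]); plan(*stand(.012)); 
c=capture("wrist"); save(c,"w6.png",(200,80,440,340),3)
E
```

```text
[-0.498  0.214  2.035  0.022  0.533 -1.621] [-0.301  0.11  -1.01 ]
t 14.95 tcp [ 0.409 -0.134  0.312] TURN units [0.008 0.145 0.029] SHIFT units, old axes [-0.758 -0.105  2.838] after turn [-0.791 -0.101  2.829]
```

View pics/w6.png

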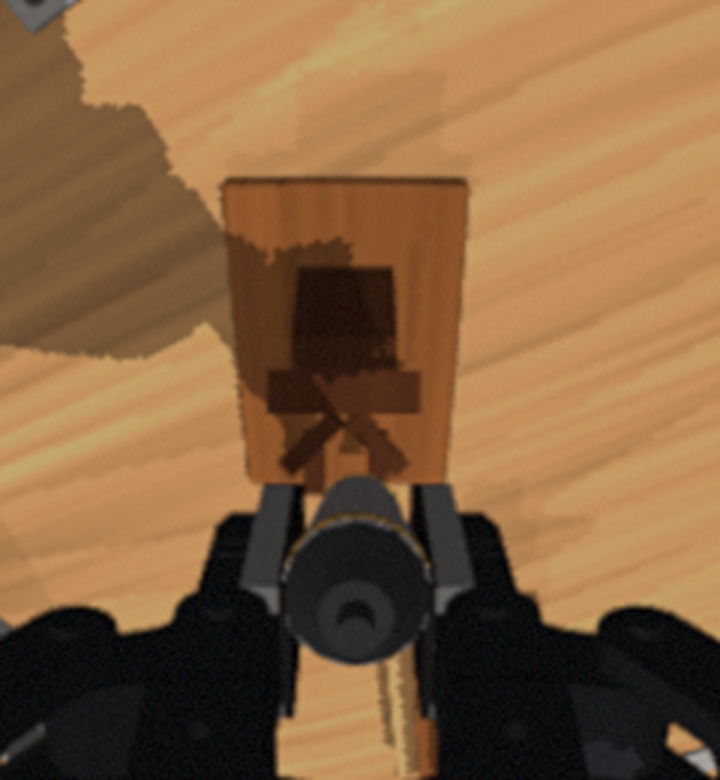

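The stand V, at crop (345,440), is about 2 mm left of the barrel, which matches the computed shift. I'll insert along the axis with about 3 mm clearance from the V.

move_arm([
  {"angular":[0,0.14,0.03],"offset":[-0.33,-0.06,0.4],"hand":1},
  {"angular":[0,0,0],"offset":[-0.19,-0.06,0.7],"hand":1},
  {"angular":[0,0,0],"offset":[-0.19,0,0.7],"hand":1},
  {"angular":[0,0,0],"offset":[-0.19,0,0.7],"hand":1},
  {"angular":[0,0,0],"offset":[0,0,0.2],"hand":1},
])

```text
clock: 15.5
eef_pos: [0.4411, -0.153, 0.2661]
eef_rot: [0.65, 2.726, -0.113]
contact_force: [-0.6, -0.4, -1.2]
grip_width: 0.0177
grasp_force: 107.5
```

```bash
python3 - <<'E'
from tgt import *
o=readout.get_obs(); print(o["q"],o["contact_force"]); plan(*stand(.0)); T=rot(o["eef_rot"])
F=frame(153.1,40); print("mid rel seat in barrel axes (x toward V?, y, z down)",F.T@(o["eef_pos"]+T@mt-seat),"F x",F[:,0])
E
```

```text
[-0.502  0.354  1.996  0.027  0.445 -1.627] [-0.615 -0.367 -1.175]
t 15.5 tcp [ 0.441 -0.153  0.266] TURN units [ 0.005 -0.015 -0.008] SHIFT units, old axes [-0.018  0.03   0.594] after turn [-0.018  0.03   0.594]
mid rel seat in barrel axes (x toward V?, y, z down) [-0.004 -0.001 -0.011] F x [-0.683  0.347 -0.643]
```

move_arm([
  {"angular":[0,0,0],"offset":[-0.08,0.01,0.21],"hand":1},
  {"angular":[0,0,0],"offset":[-0.08,0.01,0.21],"hand":1},
  {"angular":[0,0,0],"offset":[0.1,0.01,0.04],"hand":1},
  {"angular":[0,0,0],"offset":[0,0,0],"hand":1},
])

```text
clock: 15.9
eef_pos: [0.4435, -0.1539, 0.2591]
eef_rot: [0.65, 2.724, -0.115]
contact_force: [1.7, -2.4, -0.3]
grip_width: 0.0175
grasp_force: 107.5
```

move_arm([
  {"angular":[0,0,0],"offset":[0.09,0,0.03],"hand":1},
  {"angular":[0,0,0],"offset":[0,0,0],"hand":1},
])

```text
clock: 16.1
eef_pos: [0.4426, -0.1536, 0.2586]
eef_rot: [0.65, 2.721, -0.116]
contact_force: [3.6, -4.4, 0.8]
grip_width: 0.0179
grasp_force: 107.5
```

move_arm([
  {"angular":[0,0,0],"offset":[-0.03,0,0.08],"hand":1},
  {"angular":[0,0,0],"offset":[0,0,0],"hand":1},
])

```text
clock: 16.3
eef_pos: [0.4434, -0.1542, 0.2572]
eef_rot: [0.65, 2.722, -0.116]
contact_force: [1.6, -5.6, 3.8]
grip_width: 0.0174
grasp_force: 107.8
```

```bash
cat > chk.py <<'E'
from tgt import *
o=readout.get_obs(); print(o["contact_force"],o["ft_torque"]); plan(*stand(.0)); T=rot(o["eef_rot"])
F=frame(153.1,40); print("mid rel seat",F.T@(o["eef_pos"]+T@mt-seat), "force barrel axes",F.T@o["contact_force"])
E
python3 chk.py
```

```text
[ 1.596 -5.619  3.807] [-1.069 -0.442 -0.371]
t 16.3 tcp [ 0.443 -0.154  0.257] TURN units [-0.005  0.036 -0.011] SHIFT units, old axes [-0.047  0.031  0.135] after turn [-0.047  0.031  0.135]
mid rel seat [-0.001 -0.001 -0.003] force barrel axes [-5.484 -4.289 -0.368]
```

move_arm([
  {"angular":[0,0,0],"offset":[-0.03,-0.05,0.08],"hand":1},
  {"angular":[0,0,0],"offset":[-0.02,0,0.05],"hand":1},
  {"angular":[0,0,0],"offset":[0,0,0],"hand":1},
])

```text
clock: 16.6
eef_pos: [0.4444, -0.1557, 0.2546]
eef_rot: [0.65, 2.723, -0.115]
contact_force: [1.6, -5.4, 4.4]
grip_width: 0.0171
grasp_force: 107.8
```

```bash
python3 chk.py
```

```text
[ 1.614 -5.448  4.387] [-1.059 -0.293 -0.313]
t 16.6 tcp [ 0.444 -0.156  0.255] TURN units [-0.002  0.015 -0.011] SHIFT units, old axes [-0.019  0.077 -0.012] after turn [-0.019  0.077 -0.012]
mid rel seat [ 0.    -0.002  0.   ] force barrel axes [-5.811 -4.128 -0.852]
```

move_arm([
  {"angular":[0,0,0],"offset":[-0.02,-0.05,0.05],"hand":1},
  {"angular":[0,0,0],"offset":[-0.02,0,0.05],"hand":1},
  {"angular":[0,0,0],"offset":[0,0,0],"hand":1},
])

```text
clock: 16.9
eef_pos: [0.4445, -0.1562, 0.2542]
eef_rot: [0.649, 2.724, -0.114]
contact_force: [-10.0, 4.4, 25.0]
grip_width: 0.0179
grasp_force: 111.0
```

```bash
python3 chk.py
```

```text
[-9.989  4.45  24.972] [-0.006  0.225 -0.072]
t 16.9 tcp [ 0.445 -0.156  0.254] TURN units [ 0.008  0.006 -0.004] SHIFT units, old axes [-0.01   0.093 -0.037] after turn [-0.01   0.093 -0.037]
mid rel seat [ 0.    -0.002  0.001] force barrel axes [ -7.685  -0.551 -26.15 ]
```

The holder is on the foot (26 N axial, lateral force near zero). Relax slightly, release, back out along the barrel axis.

move_arm([
  {"angular":[0,0,0],"offset":[0.01,0,-0.04],"hand":1},
  {"angular":[0,0,0],"offset":[0,0,0],"hand":0.3},
  {"angular":[0,0,0],"offset":[0,0,0],"hand":-1},
  {"angular":[0,0,0],"offset":[0,0,0],"hand":-1},
  {"angular":[0,0,0],"offset":[0,0,0],"hand":-1},
], newtons=40)

```text
clock: 17.4
eef_pos: [0.4441, -0.1563, 0.2525]
eef_rot: [0.651, 2.728, -0.113]
contact_force: [-0.1, 0.6, -0.2]
grip_width: 0.0721
grasp_force: 0.0
```

move_arm([
  {"angular":[0,0,0],"offset":[0,0,0],"hand":-1},
  {"angular":[0,0,0],"offset":[0,0,0],"hand":-1},
  {"angular":[0,0,0],"offset":[0,0,0],"hand":-1},
])

```text
clock: 17.7
eef_pos: [0.4444, -0.1565, 0.253]
eef_rot: [0.65, 2.726, -0.113]
contact_force: [-0.5, -0.1, 0.4]
grip_width: 0.0854
grasp_force: 0.0
```

move_arm([
  {"angular":[0,0,0],"offset":[0.15,0,-0.4],"hand":-1},
  {"angular":[0,0,0],"offset":[0.25,0,-0.7],"hand":-1},
  {"angular":[0,0,0],"offset":[0.3,0,-0.9],"hand":-1},
  {"angular":[0,0,0],"offset":[0.3,0,-0.9],"hand":-1},
  {"angular":[0,0,0],"offset":[0,0,-0.9],"hand":-1},
])

```text
clock: 18.2
eef_pos: [0.4033, -0.1357, 0.3184]
eef_rot: [0.651, 2.727, -0.113]
contact_force: [0.4, -0.2, 1.1]
grip_width: 0.0854
grasp_force: 0.0
```

```bash
cat > fin.py <<'E'
from tgt import *
from wr import wcloud
o=readout.get_obs(); print(o["clock"],o["contact_force"],o["grip_width"]); a=-frame(153.1,40)[:,2]; F=frame(153.1,40)
print("exp mid",seat,"exp nose",seat+.0725*a)
for n in("scene","top","wrist"):
    c=capture(n)
    for d in masks_of("marker_mid",c)[:2]:
        P=(wcloud if n=="wrist" else cloud)(c,d["region"]); P=P[np.linalg.norm(P-np.median(P,0),axis=1)<.1]
        if len(P)<20: continue
        v=np.linalg.svd(P-P.mean(0))[2][0]; v*=np.sign(v[2]); q=(P-seat)@F; print(n,round(d["confidence"],2),len(P),P.mean(0),v,"top along axis",-np.percentile(q[:,2],[1,99]),"lat med",np.median(q[:,:2],0))
    if n=="wrist": save(c,"w7.png")
E
python3 fin.py
```

```text
18.2 [ 0.438 -0.181  1.097] 0.08537533923818239
exp mid [ 0.513 -0.189  0.083] exp nose [ 0.472 -0.168  0.138]
scene 0.74 313 [ 0.512 -0.188  0.091] [-0.603  0.293  0.742] top along axis [ 0.072 -0.059] lat med [-0.005  0.001]
scene 0.35 1636 [ 0.738 -0.239  0.043] [-0.917  0.395  0.047] top along axis [-0.114 -0.234] lat med [-0.147  0.058]
top 0.37 1256 [ 0.741 -0.006  0.021] [-0.999  0.009  0.031] top along axis [-0.07  -0.165] lat med [-0.052  0.266]
wrist 0.64 773 [ 0.473 -0.17   0.128] [-0.493  0.243  0.836] top along axis [ 0.082 -0.006] lat med [ 0.005 -0.001]
```

View pics/w7.png

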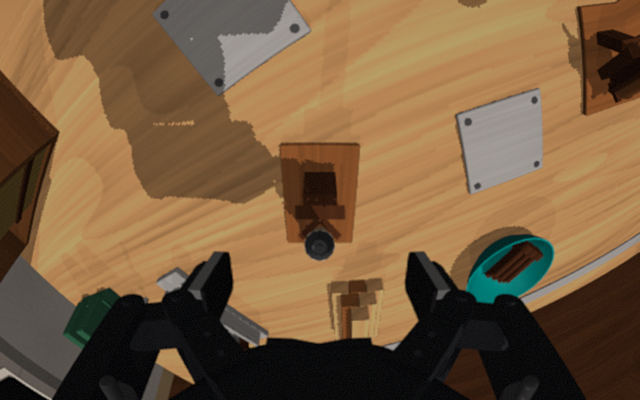

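The holder sits in the stand's V at (319,243), leaning nose up. It measures within about 2 mm of the expected seat, the lead is out (+82 mm along the axis), and the gripper is clear. Handing in.

```bash
python3 -c "
from cell import workorder
print(workorder.hand_in())"
```

```text
the job is handed in; nothing more can be done
None
```

I pressed the lead-holder's button to its stop on the far steel plate, leaned it nose up on the stand's foot, let go, and handed the job in at about 18 s; no verdict came back.

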